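# Put the bead jar away in the jewellery case with a folding lid stay

### The arm

A 6-joint arm with a two-finger parallel gripper is mounted at the origin on the work surface. World frame = base frame: x ahead of the robot, y to its left, z up, the work surface at z = 0. Lengths are in mm, angles in rad, forces in N, time in s.
With the tool pointing down it reaches from about 325 to 850 mm from the base axis. Payload 4.4 kg.
Tool frame: the origin (TCP) lies on the centre line of the jaws, within the pads' length; the fingertips stand 17 mm ahead of it and the grasp point (between the pads) lies 2 mm behind it (robot.tip_reach is the distance from the TCP to the fingertips, in mm); z points along the fingers, y is the line along which they close (so a half turn about z gives the same grasp; the last joint's range is limited). The gripper opens to 94 mm and grips with 3 to 60 N. Pads are 16 mm wide; open, the fingers measure 119 mm over their backs; the gripper's body (75 mm by 177 mm) begins 78 mm behind the grasp point.
Start: joints at [-1.431, 0.207, 1.542, -0, 1.393, -0.15], TCP at [164.3, -551.029, 222.447] pointing down, gripper open.
Joint ranges: [-2.73, 2.73], [-0.86, 2.22], [0.23, 2.46], [-1.11, 4.25], [0.08, 2.63], [-2.82, 2.82]. Speed limits (rad/s): [2.79, 2.79, 3.14, 3.14, 3.14, 3.14].

### API

Orientations are given as a rotation vector (axis times angle).
In Python, from cell import sensors, snapshot, camera_model, robot gives the robot as it stands. The module is installed in compiled form; this text tells all that it offers.
- The arm moves only by the tool step_arm, never from a script. Its argument "moves" is a list of rows, each a list of 5 numbers: the finger opening in mm, from 0 to 94, then the shift along the tool's x, y, z in units of 30 mm (1.0 is 30 mm), then the turn about the tool's z in units of 6 degrees (1.0 is 6 degrees). A call has 1 to 5 rows; each row shifts and turns the commanded pose from where the row before left it, along the tool's axes as they then stand; what a row does not reach is not made up. A row lasts 1/10 s, in which the tool goes at most 50 mm and 8.59 degrees, less where a joint would pass 70% of its speed; a pose out of reach is approached as far as the arm can. A call is refused whole if a number of a shift passes 1 or a number of a turn 1, either way. A call with a gripper value outside its range is refused whole. The fingers move at their own pace and stop on an object; the grip force is fixed at half the most. Time passes only in rows, so rows that do not move let the fingers close. It gives the time, the measured TCP pose, the force, the opening and the grip force at its end, in the units of the state.
- sensors.observe(): the state, without advancing time (a new reading comes with each control period).
- snapshot(name): name is "side" or "top"; returns (picture, depth): 400x640x3 uint8, blue, green, red; 400x640 float32, mm along the optical axis (not along the pixel's ray), 0 where there is no reading.
- camera_model(name): a dict with "fx", "fy", "cx", "cy" (pixels), "R" (3x3) and "t" (3): a world point X has camera coordinates R X + t. Camera axes: x right, y down, z forward; pixel columns grow to the right and rows downward; lengths in mm; the calibration is good to about 2 mm. A picture is of the moment at which its call begins. camera_model takes no time and is no camera call.
- robot.close_job(): hands the job in; it is judged then, once.
The state is a dict: "time_s": time; "joint_positions": joint angles; "joint_velocities": joint speeds; "joint_efforts": joint torques, N m; "ee_pos": TCP position; "tool_rot": TCP orientation; "contact_force": force on the tool from outside, world axes, zero at the start; "ft_torque": the same for the moment, N m; "gripper_width": finger opening in mm; "grip_force": force on a finger pad.
Only numpy, scipy, OpenCV 4.12 (cv2) and the standard library are available. Lean on these libraries where they do the work, as an engineer would, in place of code of your own. Each camera call takes 0.05 s, during which the arm holds its last target. There are 200 camera calls.

### The job

Put the gold-capped bead jar away in the linen jewellery case: raise the lid until its stay locks and holds it up by itself, stand the jar inside, then fold the stay at its pink knee knob and let the lid down until it is fully shut. Never let the lid fall, do not force the stay against its lock or its end, set the glass jar down gently, and leave everything else where it is.

Things in the scene. Friction and masses are not known exactly. Their poses are not given: they have to be found in the camera images.
- case: Open linen-covered case, 200 (x) x 240 (y) x 75 high, walls and floor 8 thick, fixed to the table. Origin: centre of its underside; +x points to its hinge (far) side, z up. It stands turned by up to 0.2 rad. The stay is on its right (-y) side, outside. The lid closes it on top.
- case_floor (a point): Point on the inner floor of the case, 40 in front of the middle (towards the robot), 8 above the table: a good place for the jar, clear of the raised lid.
- lid (a joint): Lid angle in rad: 0 shut, grows as it opens about the far top rim. 12 thick, about 0.45 kg; it falls shut if let go before the stay has locked (1.4 rad/s counts as falling). Locked it rests between about 1.1 and 1.3 rad, differing from case to case because the stay's anchor is adjustable.
- lid_hinge (a point): Middle of the lid's hinge line, at the far top rim of the case (75 above the table). The hinge line runs along the case's y.
- lid_bar (a point): Middle of the lid's brass handle bar: round, 12 in diameter, 90 long, parallel to the hinge, in front of the lid's front edge with 39 clear between. Its centre is 245 from the hinge line and 6 above the lid's underside plane; shut, it is 81 above the table. It can be pinched from above, front to back, and turns between the fingers as the lid swings.
- stay_knee (a joint): Knee angle of the two-link stay, rad: about 0 (within 0.1) with the lid shut, 2.85 links dead straight (lid highest, about 0.05 rad above where it rests locked), 3.25 locked (knee past straight, towards the hinge, on its stop). A weak spring carries the knee over once the lid is raised to nearly straight; raised further, the stay pulls tight (0.6 N per mm at the handle bar).
- knee_knob (a point): Centre of the pink round knob on the stay's knee: 16 in diameter, 46 long, parallel to the hinge, its centre 58 outside the case's right wall. It moves on a circle of radius 73 about the stay's anchor, which lies on that wall near the case's middle and is not measured. Lid shut: knob in front (robot side) of the anchor, 65 to 77 above the table; locked: up and back of it.
- stay_lower (a joint): Angle of the stay's lower link (it carries the knob), rad: about 0 lid shut, grows to about 2.1 locked. To fold: pinch the knob from above, front to back, and lead it up, forward and down on its circle: it first lifts the lid slightly through dead centre (1 to 3 N), then bears the lid's weight (up to 10 N) until shut; the lid turns 6 to 13 rad per m of knob travel. Other directions strain the stay.
- stay_mount (a joint): Stretch (+) or squeeze (-) of the rubber mount at the stay's anchor in m, 0 unloaded, 5 N per mm. More than 4 mm (20 N along the stay; about 7 N at the handle bar beyond the lid's weight, when raised too far or pushed down while locked) counts as forcing the stay.
- jar_mid (a point): Centre, half-way up, of the bead jar to put away: pale glass with a blue band and a brass-gold cap, 40 in diameter, 52 high, about 0.09 kg, standing on the table. Its place is swapped with the other two jars.
- jar_pink_mid (a point): Centre of a like jar with a pink cap and red band; leave it.
- jar_green_mid (a point): Centre of a like jar with a green cap and yellow band; leave it.
- mug: White mug, 80 in diameter, 90 high; origin under its centre. Leave it.
- mug_brown: Brown mug, 76 in diameter, 85 high; origin under its centre. Leave it.
- phone: Grey-green phone lying flat, 75 x 155 x 9; origin under its centre. Leave it.
- pliers: Pink-handled pliers lying on the table, 140 long, 12 high; origin underneath. Leave them.
- pliers_b: Pink-handled pliers lying in the linen tray on the right. Leave them.
Not all that is in view belongs to the job. What is shaped like the part that bears jar_mid but purple is not meant.

How it is judged (in metres and radians):
On the way, in this order (a step that is already met when the one before it is completed fails the run):
1. the lid stands up on its locked stay, with the robot touching neither (value of joint stay_knee above 3.1 rad and value of joint lid above 1 rad and contact force between each of the arm, the fingers and case below 0.3 N), for 0.3 s.
2. the jar stands upright on the case's floor, let go, with the lid still held up by the locked stay (value of joint stay_knee above 3.1 rad and value of joint lid above 1 rad and x of jar_mid in the frame of case between -0.085 and 0.085 m and y of jar_mid in the frame of case between -0.105 and 0.105 m and z of jar_mid in the frame of case between 0.028 and 0.042 m and angle between jar_mid's own z axis and vertical below 0.12 rad and contact force between the fingers and jar below 0.3 N), for 0.2 s.
At the end, for the whole second after the job is handed in: The lid is shut (under 0.03 rad) and still, with the stay folded (knee under 0.35 rad), and the gold-capped jar stands upright (within 0.12 rad) on the floor inside the case, let go (value of joint lid below 0.03 rad and value of joint stay_knee below 0.35 rad and velocity of joint lid below 0.05 rad/s and x of jar_mid in the frame of case between -0.085 and 0.085 m and y of jar_mid in the frame of case between -0.105 and 0.105 m and z of jar_mid in the frame of case between 0.028 and 0.042 m and angle between jar_mid's own z axis and vertical below 0.12 rad); the robot touches nothing.
It fails at once if the lid falls (closes faster than 1.4 rad/s) (velocity of joint lid below -1.4 rad/s).
It fails at once if the stay is forced: its mount is stretched or squeezed by more than 4 mm (20 N) (value of joint stay_mount above 0.004 m or value of joint stay_mount below -0.004 m).
It fails at once if the jar is knocked or dropped onto the case (over 35 N) (contact force between jar and case above 35 N).
It fails at once if another thing on the table is moved by more than 30 mm (distance of any of jar_pink_mid, jar_green_mid, mug, mug_brown, phone, pliers, pliers_b from where it was at the start of the episode above 0.03 m).
It also fails if it takes over 72 s, if anything falls off the work surface, if the arm or the gripper's body presses on something with over 40 N, if the wrist force passes 120 N, or if a joint passes its speed limit or range.

## Working session

There is one attempt and no reset: what is moved stays moved. The work goes in short steps, Python scripts to look and compute and a tool call to move; the robot and the scene stay as the last step left them, time stands still between calls to the robot, and variables do not carry over. Pictures are saved under pics/ and viewed, at most 10 in all, crops included, and the job is handed in when it is done.

Besides the shell and the picture viewer there is one more tool, called after "Emit:" as name(argument=value, ...), one argument or row to a line, values as JSON. step_arm: Moves the arm, as the interface text tells. Its arguments: {"type":"object","properties":{"moves":{"type":"array"}},"required":["moves"]}

```bash
mkdir -p pics
cat > h.py <<'E'
import numpy as np, cv2
from cell import sensors, snapshot, camera_model, robot
def pts(name,d):
    m=camera_model(name);v,u=np.mgrid[0:400,0:640]
    c=np.stack([(u-m['cx'])/m['fx']*d,(v-m['cy'])/m['fy']*d,d],-1)
    return (c-np.array(m['t']))@np.array(m['R'])
def proj(name,X):
    m=camera_model(name);c=np.array(m['R'])@np.array(X)+np.array(m['t'])
    return m['fx']*c[0]/c[2]+m['cx'],m['fy']*c[1]/c[2]+m['cy']
E
python3 - <<'E'
from h import *
for n in('side','top'):
    p,d=snapshot(n);cv2.imwrite(f'pics/{n}0.png',p);np.savez(f'{n}0.npz',p=p,d=d)
    m=camera_model(n);print(n,m['fx'],(-np.array(m['R']).T@m['t']).round(),(np.array(m['R'])[2]).round(2))
print(sensors.observe())
E
```

```text
side 431.2909530849428 [-129.  648.  927.] [ 0.52 -0.56 -0.64]
top 500.63369884636904 [ 321.  -86. 1377.] [ 0.17 -0.02 -0.99]
{'time_s': 0.1, 'joint_positions': array([-1.43152736e+00,  2.07355909e-01,  1.54279664e+00,  9.87627240e-06,
        1.39350044e+00, -1.50495422e-01]), 'joint_velocities': array([-0.00027898, -0.00171172, -0.00291002,  0.00057802, -0.00052644,
       -0.00021212]), 'joint_efforts': array([ 7.02653251e-04, -3.71862638e+01, -2.82292074e+01,  7.00789830e-02,
        3.11568228e-02, -4.34405467e-05]), 'ee_pos': array([ 164.19029659, -550.33747711,  221.40174917]), 'tool_rot': array([-3.10663967e+00, -4.53269966e-01, -3.34118395e-05]), 'contact_force': array([ 0.32808824, -0.53097624, -0.15334208]), 'ft_torque': array([0.02364858, 0.01973615, 0.01899657]), 'grip_force': 0.0, 'gripper_width': 93.95586722491566}
```

View pics/side0.png

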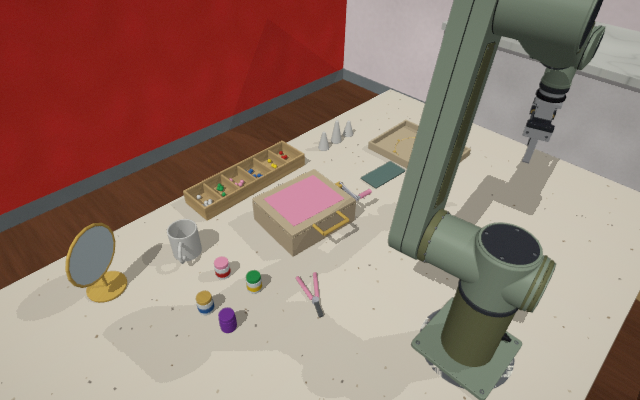

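View pics/top0.png

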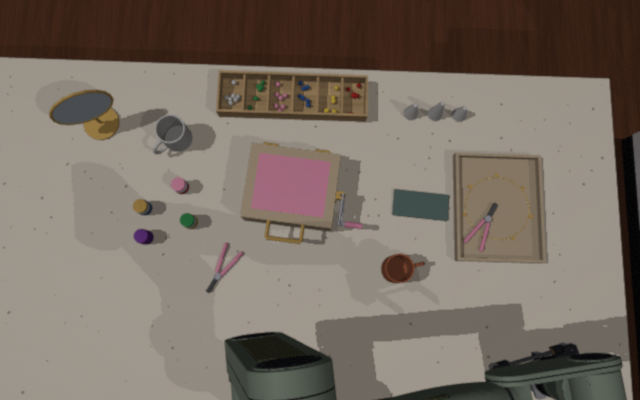

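Side view: gold-capped jar at (205,300); lookalikes are pink (222,266), green (254,280) and a purple one (228,320). In the top view the gold jar is at (142,207), the purple at (144,237), pink (180,185), green (188,220). The case lid is at (293,187), its brass bar at (285,238), and the pink knob at about (352,225). The gold cap fits the description.

Run:
```python
from h import *
z=np.load('top0.npz');p,d=z['p'],z['d'];P=pts('top',d)
H=cv2.cvtColor(p,cv2.COLOR_BGR2HSV)
for n,(u,v) in dict(gold=(142,207),purple=(144,237),pink=(180,185),green=(188,220)).items():
    q=P[v-12:v+13,u-12:u+13].reshape(-1,3);k=q[(q[:,2]>45)&(q[:,2]<62)]
    print(n,len(k),k.mean(0).round(1),((k.max(0)+k.min(0))/2).round(1),np.ptp(k,0).round(0))
# lid by height
m=((P[...,2]>83)&(P[...,2]<93)).astype(np.uint8);m[:120]=0;m[260:]=0;m[:,:220]=0;m[:,360:]=0
m=cv2.morphologyEx(m,cv2.MORPH_OPEN,np.ones((5,5)))
q=P[m>0];r=cv2.minAreaRect(q[:,:2].astype(np.float32));print('lid',r,q[:,2].mean())
hand=m*0;hand[218:246,258:310]=1
k=P[(hand>0)&(P[...,2]>70)&(m==0)];
print('bar',len(k));r=cv2.minAreaRect(k[:,:2].astype(np.float32));print(r,k[:,2].mean(),k[:,2].max())
kk=(H[...,0]>150)&(H[...,1]>50);w=np.zeros_like(kk);w[212:235,338:368]=1
k=P[kk&w];r=cv2.minAreaRect(k[:,:2].astype(np.float32));print('knob',len(k),r,k.mean(0),k[:,2].max())
for a in((140,110,310,260),):pass
cv2.imwrite('pics/crop1.png',np.hstack([cv2.resize(p[185:260,120:210],None,fx=4,fy=4,interpolation=2),cv2.resize(p[185:260,255:365],None,fx=4,fy=4,interpolation=2)]))
```

```text
gold 160 [516.5 376.7  50.6] [516.7 377.   51.8] [38. 39. 14.]
purple 163 [436.3 367.4  50.8] [436.6 368.1  53. ] [37. 39. 16.]
pink 151 [578.6 280.   50.7] [577.9 280.   51.7] [37. 36. 13.]
green 161 [482.2 249.5  50.5] [482.5 250.6  51. ] [37. 37. 11.]
lid ((572.5813598632812, -22.90839385986328), (215.17898559570312, 187.216552734375), 85.88591766357422) 86.83061304087514
bar 565
((405.36114501953125, -14.943733215332031), (175.34344482421875, 132.39796447753906), 3.1601722240448) 95.6601712804906 1376.7816633729353
knob 103 ((485.0130920410156, -196.07241821289062), (53.43222427368164, 25.500930786132812), 84.2834243774414) [ 481.15734336 -192.04431943   65.97763481] 79.61307964108921
```

View pics/crop1.png

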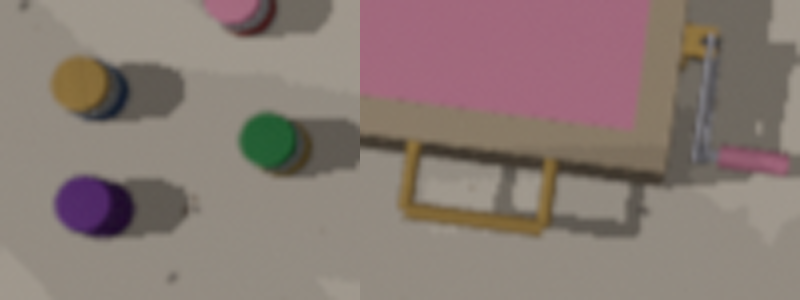

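The crop confirms the gold cap over a blue band. The bar's far end is near top pixel (263,237) and its near end (300,242). The knob runs about (345,224)–(362,226). Now I need the case yaw and the bar and knob axes.

```bash
cat >> h.py <<'E'
def ray(name,u,v,z):
    m=camera_model(name);R=np.array(m['R']);C=-R.T@m['t']
    w=R.T@np.array([(u-m['cx'])/m['fx'],(v-m['cy'])/m['fy'],1.])
    return C+w*(z-C[2])/w[2]
E
python3 - <<'E'
from h import *
z=np.load('top0.npz');p,d=z['p'],z['d'];P=pts('top',d)
H=cv2.cvtColor(p,cv2.COLOR_BGR2HSV)
g=(H[...,0]>12)&(H[...,0]<25)&(H[...,1]>130)&(H[...,2]>80)
w=np.zeros_like(g);w[218:250,258:310]=1
v,u=np.nonzero(g&w);print('gold px',len(u))
Q=np.array([ray('top',a,b,81) for a,b in zip(u,v)])
front=Q[Q[:,0]<Q[:,0].min()+26]
r=cv2.minAreaRect(Q[:,:2].astype(np.float32));print('handle',r,cv2.boxPoints(r).round(0).tolist())
s=np.polyfit(front[:,1],front[:,0],1);print('slope',s)
zz=P[g&w][:,2];print(np.percentile(zz,[10,50,90]))
# pink panel of lid & lid outline
pk=((H[...,0]>160)&(H[...,1]>60)).astype(np.uint8);pk[:130]=0;pk[222:]=0;pk[:,:240]=0;pk[:,338:]=0
v,u=np.nonzero(pk);Q=np.array([ray('top',a,b,87) for a,b in zip(u,v)]);r=cv2.minAreaRect(Q[:,:2].astype(np.float32));print('panel',r)
k=(P[...,2]>80)&(P[...,2]<94);k[:120]=0;k[236:]=0;k[:,:225]=0;k[:,:]&=(np.arange(640)<345)[None]
k=cv2.morphologyEx(k.astype(np.uint8),cv2.MORPH_OPEN,np.ones((13,13)))
r=cv2.minAreaRect(P[k>0][:,:2].astype(np.float32));print('lid',r)
k=(H[...,0]>150)&(H[...,1]>50);w[:]=0;w[212:235,338:368]=1
v,u=np.nonzero(k&w);Q=np.array([ray('top',a,b,73) for a,b in zip(u,v)]);r=cv2.minAreaRect(Q[:,:2].astype(np.float32));print('knob',r,P[k&w][:,2].round().astype(int)[::5])
E
```

```text
gold px 149
handle ((455.5578918457031, -12.843208312988281), (95.17646789550781, 46.32481384277344), 84.91771697998047) [[428.0, -58.0], [474.0, -62.0], [483.0, 33.0], [437.0, 37.0]]
slope [6.24676528e-02 4.38789974e+02]
[81.34195871 85.04124371 88.29465798]Traceback (most recent call last):
  File "<stdin>", line 14, in <module>
  File "h.py", line 11, in ray
    m=camera_model(name);R=np.array(m['R']);C=-R.T@m['t']
ValueError: time passes only in moves, steps and waits
```

```bash
cat >> h.py <<'E'
import functools
camera_model=functools.lru_cache(None)(camera_model)
E
python3 - <<'E'
from h import *
z=np.load('top0.npz');p,d=z['p'],z['d'];P=pts('top',d)
H=cv2.cvtColor(p,cv2.COLOR_BGR2HSV)
def rect(n,k,zz):
    v,u=np.nonzero(k);Q=np.array([ray('top',a,b,zz) for a,b in zip(u,v)]);r=cv2.minAreaRect(Q[:,:2].astype(np.float32));print(n,len(u),r,np.median(P[k>0][:,2]))
pk=(H[...,0]>160)&(H[...,1]>60);pk[:130]=0;pk[222:]=0;pk[:,:240]=0;pk[:,338:]=0
rect('panel',pk,87)
k=(P[...,2]>76)&(P[...,2]<98);k[:120]=0;k[236:]=0;k[:,:225]=0;k[:,345:]=0
k=cv2.morphologyEx(k.astype(np.uint8),cv2.MORPH_OPEN,np.ones((13,13)));rect('lid',k,87)
k=(H[...,0]>150)&(H[...,1]>50);k[:212]=0;k[235:]=0;k[:,:344]=0;k[:,368:]=0
rect('knob',k,75);print(P[k][:,2].round().astype(int)[::4])
E
```

```text
panel 4064 ((580.2943115234375, -25.46625518798828), (190.22813415527344, 150.30577087402344), 84.22705078125) 86.62266190799804
lid 6520 ((578.8059692382812, -25.103775024414062), (239.14291381835938, 203.1486053466797), 84.18551635742188) 86.16687318518626
knob 103 ((479.7608337402344, -192.16632080078125), (46.7351188659668, 15.677754402160645), 83.4856185913086) 73.8473525016521
[-4 72 69 -1 76 74 73 72 74 77 77 75 74 75 73 76 74 71 79 73 73 76 71 69
 77 74]
```

```bash
cat >> h.py <<'E'
from scipy.spatial.transform import Rotation as Ro
YAW=-0.101; ex=np.array([np.cos(YAW),np.sin(YAW)]); ey=np.array([-ex[1],ex[0]]); C0=np.array([578.8,-25.1])
def W(x,y): return C0+x*ex+y*ey
def L(X): d=np.asarray(X)[:2]-C0; return d@ex,d@ey
def plan(X,yaw,w,n=None,start=None):
    """rows for a straight move to X with tool-x heading yaw (deg); tool down"""
    o=sensors.observe();x0,R=start or (o['ee_pos'],Ro.from_rotvec(o['tool_rot']))
    M=R.as_matrix();y0=np.degrees(np.arctan2(M[1,0],M[0,0]));print('at',x0.round(1),'yaw',round(y0,2),'F',o['contact_force'].round(1),'t',o['time_s'])
    turn=-(((yaw-y0)+180)%360-180); D=np.array(X)-x0
    if n is None: n=int(np.ceil(max(np.linalg.norm(D)/29,abs(turn)/6,1)))
    rows=[]
    for i in range(n):
        s=M.T@(D/n)/30; rows.append([w]+[round(float(q),2) for q in s]+[round(turn/6/n,2)])
        M=M@Ro.from_rotvec([0,0,np.radians(turn/n)]).as_matrix()
    for i in range(0,n,5): print(str(rows[i:i+5]).replace(' ',''))
E
python3 -c "
from h import *
b=W(-144,0);print(b);plan([*b,150],84.2,80)"
```

```text
[435.53384785 -10.58071461]
at [ 164.2 -550.3  221.4] yaw 16.6 F [ 0.3 -0.5 -0.2] t 0.1
[[80,0.66,-0.7,0.11,np.float64(-0.54)],[80,0.7,-0.66,0.11,np.float64(-0.54)],[80,0.73,-0.62,0.11,np.float64(-0.54)],[80,0.77,-0.58,0.11,np.float64(-0.54)],[80,0.8,-0.53,0.11,np.float64(-0.54)]]
[[80,0.83,-0.49,0.11,np.float64(-0.54)],[80,0.85,-0.44,0.11,np.float64(-0.54)],[80,0.87,-0.39,0.11,np.float64(-0.54)],[80,0.9,-0.34,0.11,np.float64(-0.54)],[80,0.91,-0.29,0.11,np.float64(-0.54)]]
[[80,0.93,-0.24,0.11,np.float64(-0.54)],[80,0.94,-0.19,0.11,np.float64(-0.54)],[80,0.95,-0.13,0.11,np.float64(-0.54)],[80,0.96,-0.08,0.11,np.float64(-0.54)],[80,0.96,-0.03,0.11,np.float64(-0.54)]]
[[80,0.96,0.03,0.11,np.float64(-0.54)],[80,0.96,0.08,0.11,np.float64(-0.54)],[80,0.95,0.13,0.11,np.float64(-0.54)],[80,0.94,0.19,0.11,np.float64(-0.54)],[80,0.93,0.24,0.11,np.float64(-0.54)]]
[[80,0.91,0.29,0.11,np.float64(-0.54)]]
```

Emit:
step_arm(
  moves=[
    [36, 0.66, -0.7, 0.1, -0.54],
    [36, 0.7, -0.66, 0.1, -0.54],
    [36, 0.73, -0.62, 0.1, -0.54],
    [36, 0.77, -0.58, 0.1, -0.54],
    [36, 0.8, -0.53, 0.1, -0.54],
  ],
)

```text
time_s: 0.6
ee_pos: [229.4, -420.8, 206.8]
tool_rot: [-3.012, -0.89, -0.0]
contact_force: [0.5, 0.3, -0.1]
gripper_width: 57.6
grip_force: 0.0
```

Emit:
step_arm(
  moves=[
    [36, 0.83, -0.49, 0.1, -0.54],
    [36, 0.85, -0.44, 0.1, -0.54],
    [36, 0.87, -0.39, 0.1, -0.54],
    [36, 0.9, -0.34, 0.1, -0.54],
    [36, 0.91, -0.29, 0.1, -0.54],
  ],
)

```text
time_s: 1.1
ee_pos: [293.8, -292.4, 191.9]
tool_rot: [-2.857, -1.306, 0.0]
contact_force: [-0.0, -0.2, 0.4]
gripper_width: 36.1
grip_force: 0.0
```

Emit:
step_arm(
  moves=[
    [36, 0.93, -0.24, 0.1, -0.54],
    [36, 0.94, -0.19, 0.1, -0.54],
    [36, 0.95, -0.13, 0.1, -0.54],
    [36, 0.96, -0.08, 0.1, -0.54],
    [36, 0.96, -0.03, 0.1, -0.54],
  ],
)

```text
time_s: 1.6
ee_pos: [357.9, -163.5, 177.0]
tool_rot: [-2.644, -1.695, 0.0]
contact_force: [0.7, -0.2, -0.4]
gripper_width: 36.3
grip_force: 0.0
```

Emit:
step_arm(
  moves=[
    [36, 0.96, 0.03, 0.1, -0.54],
    [36, 0.96, 0.08, 0.1, -0.54],
    [36, 0.95, 0.13, 0.1, -0.54],
    [36, 0.94, 0.19, 0.1, -0.54],
    [36, 0.93, 0.24, 0.1, -0.54],
  ],
)

```text
time_s: 2.1
ee_pos: [421.8, -34.5, 162.0]
tool_rot: [-2.379, -2.051, 0.001]
contact_force: [-0.0, -0.6, -0.2]
gripper_width: 35.6
grip_force: 0.0
```

Run:
```python
from h import *
b=W(-144,0);plan([*b,110],84.2,36)
p,d=snapshot('side');np.savez('side1.npz',p=p,d=d)
print('bar px',proj('side',[*b,81]));u,v=map(int,proj('side',[*b,81]))
cv2.imwrite('pics/s1.png',cv2.resize(p[v-75:v+75,u-100:u+100],None,fx=4,fy=4,interpolation=2))
print(camera_model('side')['cx'])
```

```text
at [421.8 -34.5 162. ] yaw 81.54 F [-0.  -0.6 -0.2] t 2.1
[[36,0.28,0.11,0.58,np.float64(-0.15)],[36,0.28,0.12,0.58,np.float64(-0.15)],[36,0.28,0.12,0.58,np.float64(-0.15)]]
bar px (np.float64(335.3601506860717), np.float64(228.02193861166464))
321.6391910331537
```

View pics/s1.png

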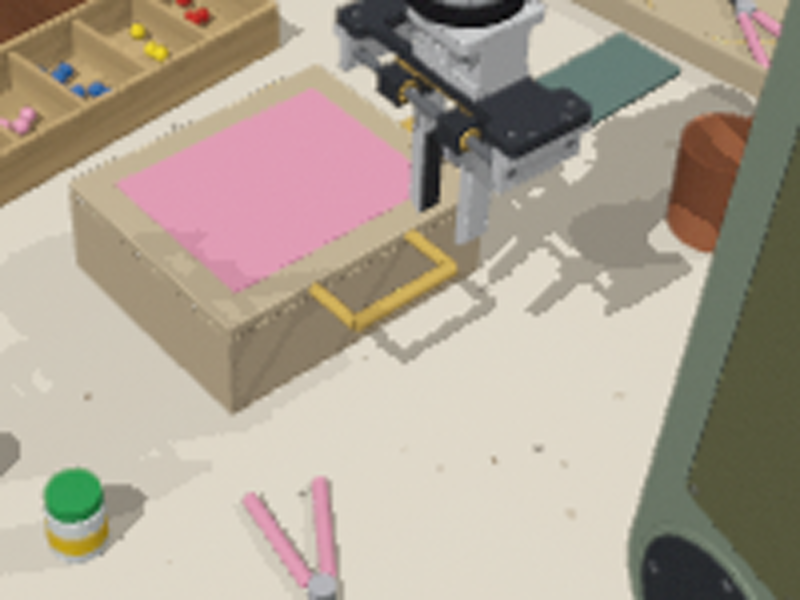

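The crop shows the bar at about crop (405,297), which agrees with its predicted pixel (335,228). The fingers stand above and to its right. Next I move over and descend.

Emit:
step_arm(
  moves=[
    [36, 0.28, 0.12, 0.58, -0.15],
    [36, 0.28, 0.12, 0.58, -0.15],
    [36, 0.28, 0.12, 0.58, -0.15],
    [36, 0, 0, 0.52, 0],
    [36, 0, 0, 0.52, 0],
  ],
)

```text
time_s: 2.65
ee_pos: [435.4, -12.1, 78.1]
tool_rot: [-2.332, -2.104, 0.001]
contact_force: [-0.1, 0.3, -1.0]
gripper_width: 35.9
grip_force: 0.0
```

Emit:
step_arm(
  moves=[
    [0, 0, 0, 0, 0],
    [0, 0, 0, 0, 0],
    [0, 0, 0, 0, 0],
    [0, 0, 0, 0, 0],
  ],
)

```text
time_s: 3.05
ee_pos: [437.2, -12.6, 80.1]
tool_rot: [2.331, 2.102, 0.003]
contact_force: [1.4, -0.1, -1.7]
gripper_width: 11.1
grip_force: 30.0
```

Run:
```python
from h import *
plan([*W(-144,0),79],84.2,0)
X=sensors.observe()['ee_pos'];print(L(X))
M=Ro.from_rotvec(sensors.observe()['tool_rot']).as_matrix();print(M[:,1].round(3))
# arc: bar radius vs hinge (x=100,z=75); underside plane offset 6
for a in np.arange(0,1.36,.1):
    print(round(a,2),[round(float(q),1) for q in (100-245*np.cos(a)+6*np.sin(a)*1, 75+245*np.sin(a)+6*np.cos(a))])
```

```text
at [437.2 -12.6  80.1] yaw 84.09 F [ 1.4 -0.1 -1.7] t 3.05
[[0,0.06,-0.06,0.04,np.float64(-0.02)]]
(np.float64(-142.09081485034693), np.float64(-1.8640309317371337))
[ 0.995 -0.103  0.003]
0.0 [-145.0, 81.0]
0.1 [-143.2, 105.4]
0.2 [-138.9, 129.6]
0.3 [-132.3, 153.1]
0.4 [-123.3, 175.9]
0.5 [-112.1, 197.7]
0.6 [-98.8, 218.3]
0.7 [-83.5, 237.4]
0.8 [-66.4, 254.9]
0.9 [-47.6, 270.6]
1.0 [-27.3, 284.4]
1.1 [-5.8, 296.1]
1.2 [16.8, 305.5]
1.3 [40.2, 312.7]
```

Gripped at 11.1 mm (12 mm bar). Raising along the arc.

Emit:
step_arm(
  moves=[
    [0, 0, 0.1, -0.5, 0],
    [0, 0, 0.11, -0.81, 0],
    [0, 0, 0.18, -0.8, 0],
    [0, 0, 0.26, -0.77, 0],
    [0, 0, 0.3, -0.75, 0],
  ],
)

```text
time_s: 3.55
ee_pos: [464.4, -15.4, 188.7]
tool_rot: [2.332, 2.103, 0.001]
contact_force: [7.7, -1.4, -7.7]
gripper_width: 11.0
grip_force: 30.0
```

```bash
cat >> h.py <<'E'
def arc(hx=102.5):
    o=sensors.observe();x,y=L(o['ee_pos']);z=o['ee_pos'][2]
    r=np.hypot(hx-x,z-75);a=np.arctan2(z-75,hx-x)
    print('local',round(x,1),round(y,1),'z',round(z,1),'r',round(r,1),'lid~',round(a,3),'F',o['contact_force'].round(1),o['gripper_width'].round(1))
E
python3 -c "
from h import *
arc()"
```

```text
Traceback (most recent call last):
  File "h.py", line 34, in arc
    print('local',round(x,1),round(y,1),'z',round(z,1),'r',round(r,1),'lid~',round(a,3),'F',o['contact_force'].round(1),o['gripper_width'].round(1))
                                                                                                                        ^^^^^^^^^^^^^^^^^^^^^^^^
AttributeError: 'float' object has no attribute 'round'
```

Emit:
step_arm(
  moves=[
    [0, 0, 0.46, -0.65, 0],
    [0, 0, 0.42, -0.65, 0],
    [0, 0, 0.46, -0.6, 0],
    [0, 0, 0.5, -0.55, 0],
    [0, 0, 0.52, -0.5, 0],
  ],
)

```text
time_s: 4.05
ee_pos: [535.5, -22.7, 275.7]
tool_rot: [2.332, 2.103, 0.001]
contact_force: [8.9, -1.5, -15.9]
gripper_width: 10.9
grip_force: 30.0
```

```bash
sed -i "s/,o\['gripper_width'\].round(1))/,o['gripper_width'])/; s/hx=102.5/hx=101.5/; s/z=o\['ee_pos'\]\[2\]/z=o['ee_pos'][2]+2/" h.py
python3 -c "
from h import *
arc()"
```

```text
local -43.3 -1.9 z 277.7 r 249.1 lid~ 0.95 F [  8.9  -1.5 -15.9] 10.861374979671888
```

Emit:
step_arm(
  moves=[
    [0, 0, 0.34, -0.15, 0],
    [0, 0, 0.34, -0.15, 0],
    [0, 0, 0, 0, 0],
  ],
)

```text
time_s: 4.35
ee_pos: [554.6, -24.7, 288.2]
tool_rot: [-2.332, -2.104, 0.002]
contact_force: [-6.0, 1.3, 6.5]
gripper_width: 11.0
grip_force: 30.0
```

Run:
```python
from h import *
arc()
for n in('side','top'):
    p,d=snapshot(n);np.savez(f'{n}2.npz',p=p,d=d)
    H=cv2.cvtColor(p,cv2.COLOR_BGR2HSV);P=pts(n,d)
    k=((H[...,0]>160)&(H[...,1]>60)).astype(np.uint8)
    nn,lab,st,ce=cv2.connectedComponentsWithStats(k)
    for i in range(1,nn):
        if st[i,4]>15:
            q=P[lab==i];m=np.median(q,0);l=L(m)
            if -230<l[1]<-130 and abs(l[0])<200:print(n,ce[i].round(1),st[i,4],'local',np.round(l,1),'z',m[2].round(1))
```

```text
local -24.2 -2.0 z 290.2 r 249.2 lid~ 1.042 F [-6.   1.3  6.5] 10.953746031730937
side [351.6 167.2] 49 local [ -16.1 -177.8] z 137.5
top [358.1 195.9] 96 local [ -15.5 -175.7] z 135.3
```

Emit:
step_arm(
  moves=[
    [0, 0, 0.2, -0.11, 0],
    [0, 0, 0.2, -0.11, 0],
    [0, 0, 0, 0, 0],
  ],
)

```text
time_s: 4.75
ee_pos: [566.2, -25.8, 294.6]
tool_rot: [-2.333, -2.104, 0.001]
contact_force: [-6.0, 0.5, 7.5]
gripper_width: 11.2
grip_force: 30.0
```

Emit:
step_arm(
  moves=[
    [0, 0, 0.2, -0.09, 0],
    [0, 0, 0, 0, 0],
  ],
)

```text
time_s: 4.95
ee_pos: [572.1, -26.4, 297.5]
tool_rot: [2.333, 2.104, -0.001]
contact_force: [-4.8, 0.6, 7.0]
gripper_width: 10.8
grip_force: 30.0
```

```bash
cat >> h.py <<'E'
def knob(names=('top','side')):
    for n in names:
        p,d=snapshot(n);H=cv2.cvtColor(p,cv2.COLOR_BGR2HSV);P=pts(n,d)
        k=((H[...,0]>160)&(H[...,1]>60)).astype(np.uint8)
        nn,lab,st,ce=cv2.connectedComponentsWithStats(k)
        for i in range(1,nn):
            if st[i,4]>15:
                q=P[lab==i];m=np.median(q,0);l=L(m)
                if -230<l[1]<-130 and abs(l[0])<200:print(n,ce[i].round(1),st[i,4],'local',np.round(l,1),'z',m[2].round(1))
E
python3 -c "
from h import *
arc();knob()"
```

```text
local -6.5 -2.0 z 299.5 r 249.2 lid~ 1.122 F [-4.8  0.6  7. ] 10.750963513866033
top [358.3 191.3] 93 local [  -3.2 -174.7] z 134.2
side [348.9 165.5] 55 local [  -3.7 -178. ] z 138.1
```

Emit:
step_arm(
  moves=[
    [0, 0, 0.2, -0.09, 0],
    [0, 0, 0, 0, 0],
  ],
)

```text
time_s: 5.25
ee_pos: [578.2, -27.0, 300.3]
tool_rot: [2.333, 2.104, -0.001]
contact_force: [-4.9, 0.8, 7.5]
gripper_width: 11.2
grip_force: 30.0
```

Emit:
step_arm(
  moves=[
    [0, 0, 0.2, -0.08, 0],
    [0, 0, 0, 0, 0],
  ],
)

```text
time_s: 5.45
ee_pos: [584.6, -27.7, 302.9]
tool_rot: [2.332, 2.103, 0.001]
contact_force: [-4.2, 0.8, 7.5]
gripper_width: 11.2
grip_force: 30.0
```

```bash
python3 -c "
from h import *
arc();knob()"
```

```text
local 6.0 -2.0 z 304.9 r 249.0 lid~ 1.177 F [-4.2  0.8  7.5] 11.157212075332462
top [358.6 188.1] 92 local [   5. -174.] z 132.9
side [346.7 164.6] 53 local [   4.6 -177.3] z 136.9
```

Emit:
step_arm(
  moves=[
    [0, 0, 0.2, -0.08, 0],
    [0, 0, 0, 0, 0],
  ],
)

```text
time_s: 5.75
ee_pos: [590.7, -28.3, 305.3]
tool_rot: [2.332, 2.103, 0.001]
contact_force: [-4.0, 0.8, 7.2]
gripper_width: 11.4
grip_force: 30.0
```

```bash
python3 -c "
from h import *
arc();knob()"
```

```text
local 12.2 -2.0 z 307.3 r 248.9 lid~ 1.204 F [-4.   0.8  7.2] 11.359974572280878
top [358.7 186.1] 93 local [  10.3 -175.2] z 132.3
side [345.8 164.3] 57 local [   9.5 -176.4] z 134.6
```

Emit:
step_arm(
  moves=[
    [0, 0, 0.18, -0.07, 0],
    [0, 0, 0, 0, 0],
  ],
)

```text
time_s: 6.05
ee_pos: [596.2, -28.9, 307.3]
tool_rot: [2.331, 2.103, 0.002]
contact_force: [-2.9, 0.3, 6.5]
gripper_width: 11.2
grip_force: 30.0
```

Emit:
step_arm(
  moves=[
    [0, 0, 0.12, -0.04, 0],
    [0, 0, 0, 0, 0],
  ],
)

```text
time_s: 6.25
ee_pos: [599.7, -29.3, 308.6]
tool_rot: [2.331, 2.103, 0.002]
contact_force: [-2.7, 0.1, 6.9]
gripper_width: 11.3
grip_force: 30.0
```

```bash
python3 -c "
from h import *
arc();knob()"
```

```text
local 21.3 -2.0 z 310.6 r 248.9 lid~ 1.243 F [-2.7  0.1  6.9] 11.312088039688737
top [359.  181.2] 96 local [  24.7 -174.9] z 125.3
side [342.  163.9] 54 local [  27.  -176.6] z 125.3
```

Emit:
step_arm(
  moves=[
    [0, 0, 0.06, -0.02, 0],
    [0, 0, 0, 0, 0],
    [0, 0, 0, 0, 0],
  ],
)

```text
time_s: 6.65
ee_pos: [600.4, -29.3, 308.8]
tool_rot: [-2.333, -2.104, 0.001]
contact_force: [-5.5, 0.8, 6.8]
gripper_width: 10.7
grip_force: 30.0
```

```bash
python3 -c "
from h import *
arc();knob()"
```

```text
local 21.9 -2.0 z 310.8 r 248.9 lid~ 1.245 F [-5.5  0.8  6.8] 10.691623213468802
top [359.6 177.2] 91 local [  36.6 -174.3] z 118.3
side [340.1 163.7] 56 local [  36.8 -176.8] z 120.8
```

Emit:
step_arm(
  moves=[
    [0, 0, -0.14, 0.05, 0],
    [0, 0, 0, 0, 0],
  ],
)

```text
time_s: 6.95
ee_pos: [596.2, -28.9, 307.3]
tool_rot: [2.333, 2.104, -0.001]
contact_force: [-4.5, -0.8, 6.7]
gripper_width: 11.3
grip_force: 30.0
```

Emit:
step_arm(
  moves=[
    [0, 0, -0.1, 0.03, 0],
    [0, 0, 0, 0, 0],
  ],
)

```text
time_s: 7.15
ee_pos: [593.9, -28.6, 306.4]
tool_rot: [2.332, 2.103, 0.001]
contact_force: [-2.9, -0.0, 5.2]
gripper_width: 11.3
grip_force: 30.0
```

```bash
python3 -c "
from h import *
arc();knob()"
```

```text
local 15.3 -2.0 z 308.4 r 248.8 lid~ 1.217 F [-2.9 -0.   5.2] 11.339668091658337
top [359.8 176.8] 91 local [  38.4 -176.4] z 115.6
side [339.6 164.2] 49 local [  38.7 -178.3] z 118.2
```

Emit:
step_arm(
  moves=[
    [30, 0, 0, 0, 0],
    [30, 0, 0, 0, 0],
    [30, 0, 0, -0.5, 0],
    [30, 0, 0, -1, 0],
    [30, 0, 0, -1, 0],
  ],
)

```text
time_s: 7.75
ee_pos: [594.0, -28.5, 379.7]
tool_rot: [-2.332, -2.103, 0.001]
contact_force: [0.5, -0.3, 0.2]
gripper_width: 29.9
grip_force: 0.0
```

```bash
python3 -c "
from h import *
plan([516.7,377,150],-5.8,70)
knob(('top',))
p,d=snapshot('side');cv2.imwrite('pics/s3.png',p[60:320,130:450])"
```

```text
at [594.  -28.5 379.7] yaw 84.1 F [ 0.5 -0.3  0.2] t 7.75
[[70,0.78,-0.23,0.45,np.float64(0.88)],[70,0.75,-0.3,0.45,np.float64(0.88)],[70,0.72,-0.37,0.45,np.float64(0.88)],[70,0.68,-0.43,0.45,np.float64(0.88)],[70,0.64,-0.5,0.45,np.float64(0.88)]]
[[70,0.59,-0.55,0.45,np.float64(0.88)],[70,0.54,-0.6,0.45,np.float64(0.88)],[70,0.48,-0.65,0.45,np.float64(0.88)],[70,0.42,-0.69,0.45,np.float64(0.88)],[70,0.35,-0.73,0.45,np.float64(0.88)]]
[[70,0.28,-0.76,0.45,np.float64(0.88)],[70,0.21,-0.78,0.45,np.float64(0.88)],[70,0.14,-0.8,0.45,np.float64(0.88)],[70,0.06,-0.81,0.45,np.float64(0.88)],[70,-0.01,-0.81,0.45,np.float64(0.88)]]
[[70,-0.08,-0.8,0.45,np.float64(0.88)],[70,-0.16,-0.79,0.45,np.float64(0.88)]]
top [359.9 176.7] 93 local [  38.5 -176.9] z 115.5
```

View pics/s3.png

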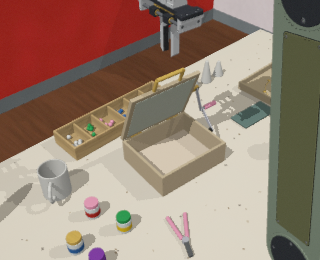

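The picture shows the lid standing up by itself with the knob back and up, and the gripper clear above the bar. Moving to the jar.

Emit:
step_arm(
  moves=[
    [70, 0.78, -0.23, 0.3, 0.88],
    [70, 0.75, -0.3, 0.4, 0.88],
    [70, 0.72, -0.37, 0.45, 0.88],
    [70, 0.68, -0.43, 0.45, 0.88],
    [70, 0.64, -0.5, 0.45, 0.88],
  ],
)

```text
time_s: 8.35
ee_pos: [571.3, 91.6, 316.2]
tool_rot: [-2.754, -1.51, 0.001]
contact_force: [0.6, 0.5, -0.2]
gripper_width: 66.6
grip_force: 0.0
```

Emit:
step_arm(
  moves=[
    [70, 0.59, -0.55, 0.45, 0.88],
    [70, 0.54, -0.6, 0.45, 0.88],
    [70, 0.48, -0.65, 0.45, 0.88],
    [70, 0.42, -0.69, 0.45, 0.88],
    [70, 0.35, -0.73, 0.45, 0.88],
  ],
)

```text
time_s: 8.85
ee_pos: [548.8, 210.7, 248.7]
tool_rot: [-3.027, -0.842, 0.001]
contact_force: [0.4, -0.2, 0.1]
gripper_width: 69.7
grip_force: 0.0
```

Emit:
step_arm(
  moves=[
    [70, 0.28, -0.76, 0.5, 0.88],
    [70, 0.21, -0.78, 0.5, 0.88],
    [70, 0.14, -0.8, 0.5, 0.88],
    [70, 0.06, -0.81, 0.5, 0.88],
    [70, -0.01, -0.81, 0.5, 0.88],
  ],
)

```text
time_s: 9.35
ee_pos: [525.6, 329.9, 173.7]
tool_rot: [3.139, 0.128, -0.001]
contact_force: [-0.4, 0.0, -0.7]
gripper_width: 69.8
grip_force: 0.0
```

Run:
```python
from h import *
plan([516.7,377,90],-5.8,70)
```

```text
at [525.6 329.9 173.7] yaw 4.69 F [-0.4  0.  -0.7] t 9.35
[[70,-0.04,-0.4,0.7,np.float64(0.44)],[70,-0.06,-0.39,0.7,np.float64(0.44)],[70,-0.08,-0.39,0.7,np.float64(0.44)],[70,-0.09,-0.39,0.7,np.float64(0.44)]]
```

Emit:
step_arm(
  moves=[
    [70, -0.04, -0.4, 0.6, 0.44],
    [70, -0.06, -0.39, 0.6, 0.44],
    [70, -0.08, -0.39, 0.6, 0.44],
    [70, -0.09, -0.39, 0.5, 0.44],
    [70, 0, 0, 0, 0],
  ],
)

```text
time_s: 9.85
ee_pos: [514.6, 376.1, 102.3]
tool_rot: [3.135, -0.152, -0.009]
contact_force: [-0.3, -0.2, 0.2]
gripper_width: 69.8
grip_force: 0.0
```

Run:
```python
from h import *
plan([516.7,377,32],-5.8,70)
p,d=snapshot('side');u,v=map(int,proj('side',[516.7,377,40]))
cv2.imwrite('pics/s4.png',cv2.resize(p[v-50:v+50,u-60:u+60],None,fx=4,fy=4,interpolation=2))
```

```text
at [514.6 376.1 102.3] yaw -5.55 F [-0.3 -0.2  0.2] t 9.85
[[70,0.03,-0.01,0.78,np.float64(0.01)],[70,0.03,-0.01,0.78,np.float64(0.01)],[70,0.03,-0.01,0.78,np.float64(0.01)]]
```

View pics/s4.png

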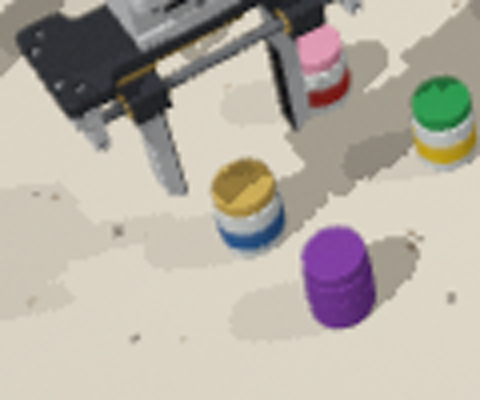

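The fingers straddle the gold-capped jar at crop (248,205), with the pink and purple jars clear of their path. Descending.

Emit:
step_arm(
  moves=[
    [70, 0.03, 0, 0.78, 0],
    [70, 0.03, 0, 0.78, 0],
    [70, 0.03, 0, 0.78, 0],
    [70, 0, 0, 0, 0],
    [20, 0, 0, 0, 0],
  ],
)

```text
time_s: 10.4
ee_pos: [520.5, 375.5, 36.3]
tool_rot: [-3.138, 0.155, -0.001]
contact_force: [-0.4, 0.7, 0.5]
gripper_width: 65.1
grip_force: 0.0
```

Emit:
step_arm(
  moves=[
    [20, 0, 0, 0, 0],
    [20, 0, 0, 0, 0],
    [20, 0, 0, 0, 0],
    [20, 0, 0, -0.5, 0],
    [20, 0, 0, -1, 0],
  ],
)

```text
time_s: 10.9
ee_pos: [517.7, 374.7, 78.9]
tool_rot: [3.135, -0.155, -0.008]
contact_force: [0.2, -0.1, -1.0]
gripper_width: 39.3
grip_force: 30.0
```

Run:
```python
from h import *
print(W(-50,0),sensors.observe()['gripper_width']);plan([*W(-50,0),160],-5.8,20)
```

```text
[529.05480828 -20.05858146] 39.2707256280435
at [517.7 374.7  78.9] yaw -5.65 F [ 0.2 -0.1 -1. ] t 10.9
[[20,0.12,0.93,-0.19,np.float64(0.0)],[20,0.12,0.93,-0.19,np.float64(0.0)],[20,0.12,0.93,-0.19,np.float64(0.0)],[20,0.12,0.93,-0.19,np.float64(0.0)],[20,0.12,0.93,-0.19,np.float64(0.0)]]
[[20,0.12,0.93,-0.19,np.float64(0.0)],[20,0.12,0.93,-0.19,np.float64(0.0)],[20,0.12,0.93,-0.19,np.float64(0.0)],[20,0.12,0.93,-0.19,np.float64(0.0)],[20,0.12,0.93,-0.19,np.float64(0.0)]]
[[20,0.12,0.93,-0.19,np.float64(0.0)],[20,0.12,0.93,-0.19,np.float64(0.0)],[20,0.12,0.93,-0.19,np.float64(0.0)],[20,0.12,0.93,-0.19,np.float64(0.0)]]
```

Emit:
step_arm(
  moves=[
    [20, 0, 0.4, -0.9, 0],
    [20, 0.12, 0.9, -0.9, 0],
    [20, 0.12, 0.93, -0.7, 0],
    [20, 0.12, 0.93, -0.3, 0],
    [20, 0.12, 0.93, 0, 0],
  ],
)

```text
time_s: 11.4
ee_pos: [523.9, 252.0, 168.6]
tool_rot: [-3.136, 0.154, -0.009]
contact_force: [0.4, -0.5, -0.8]
gripper_width: 39.1
grip_force: 30.0
```

Emit:
step_arm(
  moves=[
    [20, 0.12, 0.93, 0, 0],
    [20, 0.12, 0.93, 0, 0],
    [20, 0.12, 0.93, 0, 0],
    [20, 0.12, 0.93, 0, 0],
    [20, 0.12, 0.93, 0, 0],
  ],
)

```text
time_s: 11.9
ee_pos: [526.5, 110.7, 166.0]
tool_rot: [-3.138, 0.155, -0.003]
contact_force: [0.7, 0.2, -0.3]
gripper_width: 39.5
grip_force: 30.0
```

Emit:
step_arm(
  moves=[
    [20, 0.12, 0.93, 0, 0],
    [20, 0.12, 0.93, 0, 0],
    [20, 0.12, 0.93, 0, 0],
    [20, 0.12, 0.7, 0, 0],
    [20, 0, 0, 0, 0],
  ],
)

```text
time_s: 12.4
ee_pos: [530.9, 3.9, 165.9]
tool_rot: [3.137, -0.16, 0.003]
contact_force: [0.1, 0.3, -0.5]
gripper_width: 39.6
grip_force: 30.0
```

Run:
```python
from h import *
plan([*W(-50,0),60],-5.8,20)
p,d=snapshot('side');u,v=map(int,proj('side',[*W(0,0),110]))
cv2.imwrite('pics/s5.png',cv2.resize(p[v-60:v+60,u-80:u+80],None,fx=4,fy=4,interpolation=2))
```

```text
at [530.9   3.9 165.9] yaw -5.85 F [ 0.1  0.3 -0.5] t 12.4
[[20,0.0,0.2,0.88,np.float64(-0.0)],[20,0.0,0.2,0.88,np.float64(-0.0)],[20,0.0,0.2,0.88,np.float64(-0.0)],[20,0.0,0.2,0.88,np.float64(-0.0)]]
```

View pics/s5.png

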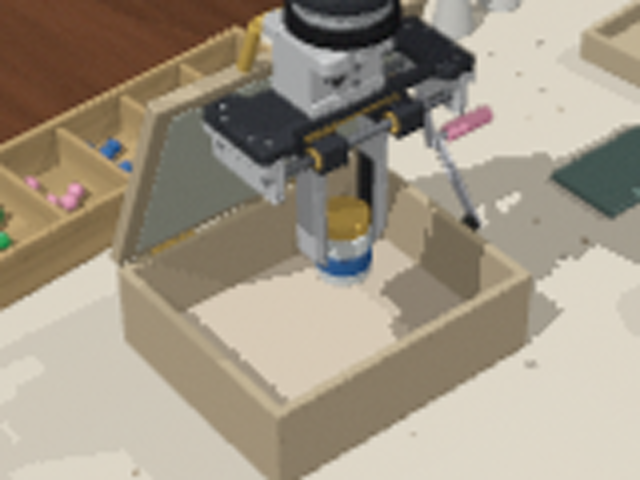

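The jar hangs upright between the fingers over the case, with the lid behind and the gripper clear of it. Lowering.

Emit:
step_arm(
  moves=[
    [20, -0.03, 0.2, 0.88, 0],
    [20, -0.03, 0.2, 0.88, 0],
    [20, -0.03, 0.2, 0.88, 0],
    [20, -0.03, 0.2, 0.8, 0],
    [20, 0, 0, 0.3, 0],
  ],
)

```text
time_s: 12.95
ee_pos: [522.3, -16.2, 50.3]
tool_rot: [-3.137, 0.154, 0.007]
contact_force: [-1.1, 0.6, 0.0]
gripper_width: 39.6
grip_force: 30.0
```

```bash
python3 -c "
from h import *
plan([*W(-50,0),44],-5.8,20)"
```

```text
at [522.3 -16.2  50.3] yaw -5.63 F [-1.1  0.6  0. ] t 12.95
[[20,0.24,0.11,0.21,np.float64(0.03)]]
```

Emit:
step_arm(
  moves=[
    [20, 0, 0, 0.1, 0],
    [20, 0, 0, 0.08, 0],
    [20, 0, 0, 0, 0],
  ],
)

```text
time_s: 13.25
ee_pos: [525.5, -17.0, 48.0]
tool_rot: [3.138, -0.154, 0.003]
contact_force: [-0.7, -0.2, -0.2]
gripper_width: 39.5
grip_force: 30.0
```

Emit:
step_arm(
  moves=[
    [20, 0, 0, 0.08, 0],
    [20, 0, 0, 0, 0],
  ],
)

```text
time_s: 13.45
ee_pos: [525.6, -17.4, 45.5]
tool_rot: [3.138, -0.155, 0.004]
contact_force: [1.1, 1.6, -0.2]
gripper_width: 39.7
grip_force: 30.0
```

Emit:
step_arm(
  moves=[
    [20, 0, 0, 0.07, 0],
    [20, 0, 0, 0, 0],
  ],
)

```text
time_s: 13.65
ee_pos: [525.8, -17.4, 45.4]
tool_rot: [-3.138, 0.155, -0.003]
contact_force: [-3.5, 1.9, 14.6]
gripper_width: 39.8
grip_force: 30.0
```

Emit:
step_arm(
  moves=[
    [20, 0, 0, 0.05, 0],
    [20, 0, 0, 0, 0],
  ],
)

```text
time_s: 13.85
ee_pos: [525.9, -17.4, 45.4]
tool_rot: [3.138, -0.155, 0.003]
contact_force: [-9.0, 2.5, 23.7]
gripper_width: 39.7
grip_force: 30.0
```

Emit:
step_arm(
  moves=[
    [20, 0, 0, -0.1, 0],
    [20, 0, 0, 0, 0],
  ],
)

```text
time_s: 14.05
ee_pos: [525.7, -17.5, 45.5]
tool_rot: [3.137, -0.155, 0.005]
contact_force: [-1.4, 0.6, 9.0]
gripper_width: 39.6
grip_force: 30.0
```

Emit:
step_arm(
  moves=[
    [70, 0, 0, 0, 0],
    [70, 0, 0, 0, 0],
    [70, 0, 0, 0, 0],
    [70, 0, 0, 0, 0],
  ],
)

```text
time_s: 14.45
ee_pos: [524.0, -17.3, 43.4]
tool_rot: [-3.138, 0.155, 0.002]
contact_force: [0.2, -0.1, -0.3]
gripper_width: 68.0
grip_force: 0.0
```

Emit:
step_arm(
  moves=[
    [70, -0.1, 0, -0.5, 0],
    [70, -0.1, 0, -1, 0],
    [70, -0.1, 0, -1, 0],
    [70, -0.1, 0, -1, 0],
    [60, -0.1, 0, -1, 0],
  ],
)

```text
time_s: 14.95
ee_pos: [509.2, -15.8, 181.1]
tool_rot: [3.138, -0.155, 0.001]
contact_force: [1.0, -0.1, 0.1]
gripper_width: 65.5
grip_force: 0.0
```

Run:
```python
from h import *
knob()
n='side';p,d=snapshot(n);P=pts(n,d)
H=cv2.cvtColor(p,cv2.COLOR_BGR2HSV)
l=np.stack([(P[...,:2]-C0)@ex,(P[...,:2]-C0)@ey],-1)
k=(abs(l[...,0])<90)&(abs(l[...,1])<100)&(H[...,0]<25)&(H[...,0]>12)&(H[...,1]>110)&(P[...,2]<75)&(P[...,2]>40)
print(k.sum(),l[k].mean(0),np.percentile(P[k][:,2],[5,50,95]))
u,v=map(int,proj('side',[*W(0,0),110]))
cv2.imwrite('pics/s6.png',cv2.resize(p[v-60:v+60,u-80:u+80],None,fx=4,fy=4,interpolation=2))
plan([*W(35,-176),230],84.2,36)
```

```text
top [359.9 176.9] 99 local [  38.3 -176.9] z 115.2
side [339.5 164.3] 48 local [  38.1 -174.8] z 118.5
94 [-57.04205922   4.01897951] [56.00346942 62.70265054 65.19595379]
at [511.3 -16.2 182.2] yaw -5.65 F [-0.6  0.1  0. ] t 15.1
[[36,0.23,0.4,-0.1,np.float64(-1.0)],[36,0.19,0.42,-0.1,np.float64(-1.0)],[36,0.14,0.44,-0.1,np.float64(-1.0)],[36,0.1,0.45,-0.1,np.float64(-1.0)],[36,0.05,0.45,-0.1,np.float64(-1.0)]]
[[36,0.0,0.46,-0.1,np.float64(-1.0)],[36,-0.05,0.45,-0.1,np.float64(-1.0)],[36,-0.09,0.45,-0.1,np.float64(-1.0)],[36,-0.14,0.44,-0.1,np.float64(-1.0)],[36,-0.19,0.42,-0.1,np.float64(-1.0)]]
[[36,-0.23,0.4,-0.1,np.float64(-1.0)],[36,-0.27,0.37,-0.1,np.float64(-1.0)],[36,-0.31,0.34,-0.1,np.float64(-1.0)],[36,-0.34,0.31,-0.1,np.float64(-1.0)],[36,-0.37,0.27,-0.1,np.float64(-1.0)]]
```

View pics/s6.png

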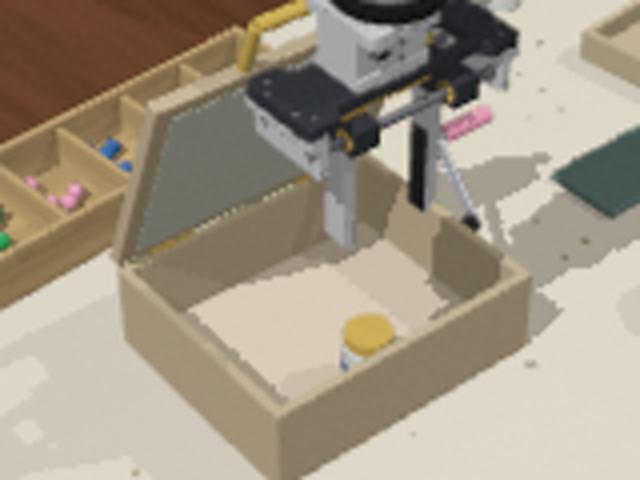

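The jar stands upright on the case floor at about local (-55, 4). The lid still stands and the knob is unchanged at the locked spot. Next I fit the knob circle and plan the approach.

Run:
```python
from h import *
from scipy.optimize import least_squares
Q=np.array([[-81,68],[-13,131],[-1,131],[7.6,129.4],[12.8,128],[41,111],[41,111]])
f=lambda c:np.hypot(*(Q-c[:2]).T)-73
s=least_squares(f,[-10,58]);print(s.x,s.fun.round(1))
s2=least_squares(lambda c:np.hypot(*(Q-c[:2]).T)-c[2],[-10,58,73]);print(s2.x,s2.fun.round(1))
a=np.degrees(np.arctan2(Q[:,1]-s.x[1],-(Q[:,0]-s.x[0])));print(a.round(1))
o=sensors.observe();R=Ro.from_rotvec(o['tool_rot'])
plan([*W(-100,-100),190],40,36,8)
R2=Ro.from_euler('z',40,degrees=True)*Ro.from_rotvec([np.pi,0,0])
plan([*W(40,-190),190],84.2,36,8,(np.array([*W(-100,-100),190]),R2))
```

```text
[-8.96301699 58.17242323] [-0.3 -0.1  0.3  0.1  0.1 -0.3 -0.3]
[-9.21814499 59.00238172 72.32667167] [ 0.  -0.2  0.1  0.1  0.1 -0.  -0. ]
[  7.8  86.8  96.2 103.1 107.3 133.4 133.4]
at [511.3 -16.2 182.2] yaw -5.65 F [-0.6  0.1  0. ] t 15.1
[[36,-0.13,0.42,-0.03,np.float64(-0.95)],[36,-0.18,0.41,-0.03,np.float64(-0.95)],[36,-0.22,0.39,-0.03,np.float64(-0.95)],[36,-0.25,0.37,-0.03,np.float64(-0.95)],[36,-0.29,0.34,-0.03,np.float64(-0.95)]]
[[36,-0.32,0.31,-0.03,np.float64(-0.95)],[36,-0.35,0.28,-0.03,np.float64(-0.95)],[36,-0.38,0.24,-0.03,np.float64(-0.95)]]
at [ 469.2 -114.5  190. ] yaw 40.0 F [-0.6  0.1  0. ] t 15.1
[[36,0.14,0.68,0.0,np.float64(-0.92)],[36,0.07,0.69,0.0,np.float64(-0.92)],[36,0.01,0.69,0.0,np.float64(-0.92)],[36,-0.06,0.69,0.0,np.float64(-0.92)],[36,-0.13,0.68,0.0,np.float64(-0.92)]]
[[36,-0.19,0.67,0.0,np.float64(-0.92)],[36,-0.26,0.64,0.0,np.float64(-0.92)],[36,-0.32,0.62,0.0,np.float64(-0.92)]]
```

Run:
```python
from h import *
plan([*W(-95,-190),190],54.2,36,10)
R2=Ro.from_euler('z',54.2,degrees=True)*Ro.from_rotvec([np.pi,0,0])
plan([*W(40,-190),190],84.2,36,5,(np.array([*W(-95,-190),190]),R2))
```

```text
at [511.3 -16.2 182.2] yaw -5.65 F [-0.6  0.1  0. ] t 15.1
[[36,-0.09,0.64,-0.03,np.float64(-1.0)],[36,-0.16,0.63,-0.03,np.float64(-1.0)],[36,-0.22,0.61,-0.03,np.float64(-1.0)],[36,-0.28,0.58,-0.03,np.float64(-1.0)],[36,-0.34,0.55,-0.03,np.float64(-1.0)]]
[[36,-0.4,0.51,-0.03,np.float64(-1.0)],[36,-0.45,0.46,-0.03,np.float64(-1.0)],[36,-0.5,0.42,-0.03,np.float64(-1.0)],[36,-0.54,0.36,-0.03,np.float64(-1.0)],[36,-0.57,0.3,-0.03,np.float64(-1.0)]]
at [ 465.1 -204.6  190. ] yaw 54.2 F [-0.6  0.1  0. ] t 15.1
[[36,0.45,0.78,0.0,np.float64(-1.0)],[36,0.37,0.82,0.0,np.float64(-1.0)],[36,0.28,0.86,0.0,np.float64(-1.0)],[36,0.19,0.88,0.0,np.float64(-1.0)],[36,0.09,0.9,0.0,np.float64(-1.0)]]
```

Emit:
step_arm(
  moves=[
    [36, -0.09, 0.64, -0.03, -1],
    [36, -0.16, 0.63, -0.03, -1],
    [36, -0.22, 0.61, -0.03, -1],
    [36, -0.28, 0.58, -0.03, -1],
    [36, -0.34, 0.55, -0.03, -1],
  ],
)

```text
time_s: 15.6
ee_pos: [485.3, -110.4, 181.7]
tool_rot: [-3.068, -0.669, 0.004]
contact_force: [0.4, -0.3, 0.0]
gripper_width: 35.6
grip_force: 0.0
```

Emit:
step_arm(
  moves=[
    [36, -0.4, 0.51, -0.03, -1],
    [36, -0.45, 0.46, -0.03, -1],
    [36, -0.5, 0.42, -0.03, -1],
    [36, -0.54, 0.36, -0.03, -1],
    [36, -0.57, 0.3, -0.03, -1],
  ],
)

```text
time_s: 16.1
ee_pos: [462.1, -204.6, 186.2]
tool_rot: [-2.789, -1.439, 0.003]
contact_force: [0.6, 0.1, 0.4]
gripper_width: 36.0
grip_force: 0.0
```

Emit:
step_arm(
  moves=[
    [36, 0.45, 0.78, 0, -1],
    [36, 0.37, 0.82, 0, -1],
    [36, 0.28, 0.86, 0, -1],
    [36, 0.19, 0.88, 0, -1],
    [36, 0.09, 0.9, 0, -1],
  ],
)

```text
time_s: 16.6
ee_pos: [598.0, -217.3, 185.7]
tool_rot: [-2.321, -2.112, 0.002]
contact_force: [0.2, -0.4, 0.3]
gripper_width: 36.2
grip_force: 0.0
```

Run:
```python
from h import *
p,d=snapshot('side');u,v=map(int,proj('side',[*W(40,-178),111]));print(u,v)
cv2.imwrite('pics/s7.png',cv2.resize(p[v-60:v+60,u-80:u+80],None,fx=4,fy=4,interpolation=2))
plan([*W(41,-190),109],84.2,36)
```

```text
339 165
at [ 601.6 -217.8  185.7] yaw 84.78 F [ 2.9 -0.7  1.2] t 16.65
[[36,-0.01,-0.01,0.85,np.float64(0.03)],[36,-0.01,-0.01,0.85,np.float64(0.03)],[36,-0.01,-0.01,0.85,np.float64(0.03)]]
```

View pics/s7.png

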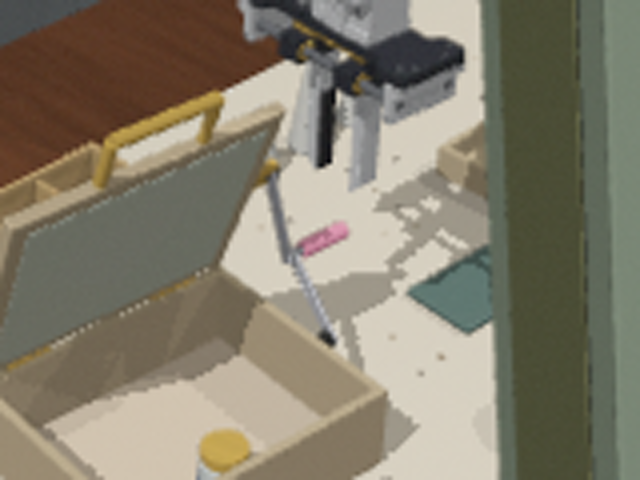

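The knob is at crop (322,238), where it was predicted. The fingers are above it and clear of the lid.

Emit:
step_arm(
  moves=[
    [36, 0, 0, 0.85, 0.1],
    [36, 0, 0, 0.85, 0],
    [36, 0, 0, 0.6, 0],
    [36, 0, 0, 0.25, 0],
    [36, 0, 0, 0, 0],
  ],
)

```text
time_s: 17.15
ee_pos: [596.2, -216.9, 109.0]
tool_rot: [-2.336, -2.093, 0.003]
contact_force: [-0.1, -0.3, -0.6]
gripper_width: 35.9
grip_force: 0.0
```

Run:
```python
from h import *
plan([*W(41,-190),109],84.2,36)
print(L(sensors.observe()['ee_pos']))
```

```text
at [ 596.2 -216.9  109. ] yaw 83.71 F [-0.1 -0.3 -0.6] t 17.15
[[36,-0.03,0.15,-0.0,np.float64(-0.08)]]
(np.float64(36.630461783471894), np.float64(-189.1126875827953))
```

Emit:
step_arm(
  moves=[
    [36, 0, 0.12, 0, 0],
    [24, 0, 0, 0, 0],
    [20, 0, 0, 0, 0],
  ],
)

```text
time_s: 17.45
ee_pos: [602.6, -218.6, 112.9]
tool_rot: [2.338, 2.095, 0.001]
contact_force: [0.7, -0.3, 0.0]
gripper_width: 23.6
grip_force: 0.0
```

Emit:
step_arm(
  moves=[
    [0, 0, 0, 0, 0],
    [0, 0, 0, 0, 0],
    [0, 0, 0, 0, 0],
  ],
)

```text
time_s: 17.75
ee_pos: [602.0, -218.5, 112.3]
tool_rot: [2.338, 2.096, 0.0]
contact_force: [-1.4, 0.3, 2.5]
gripper_width: 15.4
grip_force: 30.0
```

```bash
cat >> h.py <<'E'
A=np.array([-9.0,58.2])
def kn():
    o=sensors.observe();x,y=L(o['ee_pos']);z=o['ee_pos'][2]+2
    d=np.array([x,z])-A;F=o['contact_force'];f=np.array([F[:2]@ex,F[2]])
    r=np.hypot(*d);u=d/r;t=np.array([-u[1],u[0]]) # t: forward (closing) direction
    ph=np.arctan2(d[1],-d[0])
    print('knob',round(x,1),round(y,1),round(z,1),'r',round(r,1),'phi',round(ph,3),'Frad',round(f@u,1),'Ftan',round(f@t,1),'w',round(o['gripper_width'],1),'t',o['time_s'])
    return ph,x,z
def fold(n,step=5.,rad=73.,X0=None):
    ph,x,z=kn(); 
    for i in range(n):
        ph-=step/73; nx=A[0]-rad*np.cos(ph); nz=A[1]+rad*np.sin(ph)
        print([0,0,round((nx-x)/30,2),round(-(nz-z)/30,2),0],end=','); x,z=nx,nz
    print()
E
python3 -c "
from h import *
fold(5)"
```

```text
knob 42.5 -190.0 114.3 r 76.2 phi 2.314 Frad 0.9 Ftan 2.7 w 15.4 t 17.75
[0, 0, np.float64(-0.2), np.float64(-0.03), 0],[0, 0, np.float64(-0.13), np.float64(-0.1), 0],[0, 0, np.float64(-0.14), np.float64(-0.09), 0],[0, 0, np.float64(-0.15), np.float64(-0.08), 0],[0, 0, np.float64(-0.15), np.float64(-0.07), 0],
```

```bash
sed -i 's/^A=.*/A=np.array([-7.7,61.3])/; s/round((nx-x)\/30,2)/float(round((nx-x)\/30,2))/; s/round(-(nz-z)\/30,2)/float(round(-(nz-z)\/30,2))/' h.py
python3 -c "
from h import *
fold(5)"
```

```text
knob 42.5 -190.0 114.3 r 73.0 phi 2.329 Frad 0.8 Ftan 2.8 w 15.4 t 17.75
[0, 0, -0.13, -0.11, 0],[0, 0, -0.13, -0.1, 0],[0, 0, -0.14, -0.09, 0],[0, 0, -0.14, -0.08, 0],[0, 0, -0.15, -0.07, 0],
```

Starting to fold gently: 3 rows, then check.

Emit:
step_arm(
  moves=[
    [0, 0, -0.13, -0.11, 0],
    [0, 0, -0.13, -0.1, 0],
    [0, 0, 0, 0, 0],
  ],
)

```text
time_s: 18.05
ee_pos: [594.7, -217.8, 118.8]
tool_rot: [2.338, 2.095, 0.002]
contact_force: [3.3, -1.1, 0.6]
gripper_width: 14.9
grip_force: 30.0
```

```bash
python3 -c "
from h import *
fold(5)"
```

```text
knob 35.2 -190.1 120.8 r 73.3 phi 2.196 Frad 2.5 Ftan -2.4 w 14.9 t 18.05
[0, 0, -0.14, -0.08, 0],[0, 0, -0.14, -0.08, 0],[0, 0, -0.15, -0.07, 0],[0, 0, -0.15, -0.06, 0],[0, 0, -0.16, -0.05, 0],
```

Emit:
step_arm(
  moves=[
    [0, 0, -0.14, -0.09, 0],
    [0, 0, -0.14, -0.08, 0],
    [0, 0, -0.15, -0.07, 0],
  ],
)

```text
time_s: 18.35
ee_pos: [583.1, -216.6, 126.5]
tool_rot: [2.336, 2.093, 0.004]
contact_force: [5.2, -1.4, 1.5]
gripper_width: 15.1
grip_force: 30.0
```

```bash
python3 -c "
from h import *
fold(5)"
```

```text
knob 23.6 -190.1 128.5 r 74.1 phi 2.007 Frad 3.6 Ftan -4.2 w 15.1 t 18.35
[0, 0, -0.17, -0.03, 0],[0, 0, -0.16, -0.05, 0],[0, 0, -0.16, -0.04, 0],[0, 0, -0.16, -0.03, 0],[0, 0, -0.17, -0.02, 0],
```

Emit:
step_arm(
  moves=[
    [0, 0, -0.16, -0.05, 0],
    [0, 0, -0.16, -0.05, 0],
    [0, 0, -0.16, -0.04, 0],
    [0, 0, -0.16, -0.03, 0],
  ],
)

```text
time_s: 18.75
ee_pos: [565.6, -214.8, 133.4]
tool_rot: [2.333, 2.091, 0.008]
contact_force: [6.4, -0.4, 6.0]
gripper_width: 14.9
grip_force: 30.0
```

```bash
python3 -c "
from h import *
fold(5)"
```

```text
knob 5.9 -190.1 135.4 r 75.3 phi 1.753 Frad 7.0 Ftan -5.2 w 14.9 t 18.75
[0, 0, -0.18, 0.05, 0],[0, 0, -0.17, -0.01, 0],[0, 0, -0.17, -0.0, 0],[0, 0, -0.17, 0.01, 0],[0, 0, -0.17, 0.02, 0],
```

Emit:
step_arm(
  moves=[
    [0, 0, -0.15, -0.06, 0],
    [0, 0, -0.15, -0.04, 0],
    [0, 0, -0.16, -0.01, 0],
  ],
)

```text
time_s: 19.05
ee_pos: [550.9, -213.3, 136.3]
tool_rot: [2.334, 2.092, 0.005]
contact_force: [5.4, -0.2, 6.3]
gripper_width: 15.0
grip_force: 30.0
```

```bash
python3 -c "
from h import *
fold(5);knob()"
```

```text
knob -8.7 -190.0 138.3 r 77.0 phi 1.557 Frad 6.2 Ftan -5.5 w 15.0 t 19.05
[0, 0, -0.16, 0.14, 0],[0, 0, -0.17, 0.02, 0],[0, 0, -0.16, 0.03, 0],[0, 0, -0.16, 0.04, 0],[0, 0, -0.16, 0.05, 0],
top [351.  193.5] 18 local [ -15.3 -155.7] z 137.4
side [349.6 167.5] 44 local [ -12.3 -172.8] z 136.6
```

```bash
cat >> h.py <<'E'
def lid():
    for n in('side','top'):
        p,d=snapshot(n);H=cv2.cvtColor(p,cv2.COLOR_BGR2HSV);P=pts(n,d)
        l=np.stack([(P[...,:2]-C0)@ex,(P[...,:2]-C0)@ey],-1)
        k=(H[...,0]>12)&(H[...,0]<28)&(H[...,1]>120)&(abs(l[...,1])<55)&(P[...,2]>78)&(l[...,0]>-170)&(l[...,0]<120)&(d>0)
        if k.sum()<10: print(n,'none');continue
        q=np.c_[l[k][:,0],P[k][:,2]]-[101.5,75];r=np.hypot(*q.T);s=(r>236)&(r<262)
        print(n,'bar',s.sum(),'lid',np.median(np.arctan2(q[s,1],-q[s,0])).round(3))
E
python3 -c "
from h import *
lid();kn()"
```

```text
side bar 128 lid 1.035
top bar 161 lid 1.038
knob -10.0 -190.1 138.0 r 76.7 phi 1.541 Frad 7.3 Ftan -3.0 w 15.0 t 19.25
```

```bash
sed -i 's/^A=.*/A=np.array([-10,64.8])/' h.py
python3 -c "
from h import *
fold(12)"
```

```text
knob -10.0 -190.1 138.0 r 73.2 phi 1.571 Frad 7.4 Ftan -2.8 w 15.0 t 19.25
[0, 0, -0.17, 0.01, 0],[0, 0, -0.17, 0.02, 0],[0, 0, -0.16, 0.03, 0],[0, 0, -0.16, 0.04, 0],[0, 0, -0.16, 0.05, 0],[0, 0, -0.15, 0.06, 0],[0, 0, -0.15, 0.07, 0],[0, 0, -0.15, 0.08, 0],[0, 0, -0.14, 0.09, 0],[0, 0, -0.13, 0.1, 0],[0, 0, -0.13, 0.11, 0],[0, 0, -0.12, 0.12, 0],
```

Emit:
step_arm(
  moves=[
    [0, 0, -0.17, -0.02, 0],
    [0, 0, -0.17, 0.01, 0],
    [0, 0, -0.16, 0.03, 0],
    [0, 0, -0.16, 0.04, 0],
  ],
)

```text
time_s: 19.65
ee_pos: [528.5, -210.6, 132.1]
tool_rot: [2.338, 2.096, -0.0]
contact_force: [2.3, -2.9, 3.4]
gripper_width: 15.5
grip_force: 30.0
```

```bash
python3 -c "
from h import *
fold(5);lid();knob(('side',))"
```

```text
knob -31.3 -189.6 134.1 r 72.5 phi 1.272 Frad 2.5 Ftan -3.4 w 15.5 t 19.65
[0, 0, -0.16, 0.04, 0],[0, 0, -0.15, 0.07, 0],[0, 0, -0.15, 0.08, 0],[0, 0, -0.14, 0.09, 0],[0, 0, -0.14, 0.09, 0],
side bar 120 lid 0.865
top bar 160 lid 0.847
side [354.7 172.2] 42 local [ -37.  -170.3] z 133.2
```

Emit:
step_arm(
  moves=[
    [0, 0, -0.16, 0.05, 0],
    [0, 0, -0.15, 0.07, 0],
    [0, 0, -0.15, 0.08, 0],
    [0, 0, -0.14, 0.09, 0],
  ],
)

```text
time_s: 20.2
ee_pos: [510.2, -208.0, 122.1]
tool_rot: [-2.339, -2.096, -0.0]
contact_force: [3.0, -1.9, 0.4]
gripper_width: 15.5
grip_force: 30.0
```

```bash
python3 -c "
from h import *
fold(5);lid()"
```

```text
knob -49.8 -188.9 124.1 r 71.4 phi 0.98 Frad -1.5 Ftan -2.9 w 15.5 t 20.2
[0, 0, -0.16, 0.05, 0],[0, 0, -0.13, 0.11, 0],[0, 0, -0.12, 0.12, 0],[0, 0, -0.11, 0.12, 0],[0, 0, -0.1, 0.13, 0],
side bar 135 lid 0.674
top bar 160 lid 0.653
```

Emit:
step_arm(
  moves=[
    [0, 0, -0.14, 0.1, 0],
    [0, 0, -0.13, 0.1, 0],
    [0, 0, -0.12, 0.12, 0],
    [0, 0, -0.11, 0.12, 0],
  ],
)

```text
time_s: 20.7
ee_pos: [495.7, -206.1, 109.2]
tool_rot: [-2.339, -2.097, -0.001]
contact_force: [3.5, -1.0, -2.0]
gripper_width: 15.2
grip_force: 30.0
```

```bash
python3 -c "
from h import *
fold(5);lid()"
```

```text
knob -64.4 -188.4 111.2 r 71.5 phi 0.706 Frad -4.0 Ftan -0.8 w 15.2 t 20.7
[0, 0, -0.14, 0.1, 0],[0, 0, -0.09, 0.14, 0],[0, 0, -0.08, 0.14, 0],[0, 0, -0.07, 0.15, 0],[0, 0, -0.06, 0.15, 0],
side bar 129 lid 0.472
top bar 149 lid 0.447
```

Emit:
step_arm(
  moves=[
    [0, 0, -0.09, 0.14, 0],
    [0, 0, -0.08, 0.14, 0],
    [0, 0, -0.07, 0.15, 0],
    [0, 0, -0.05, 0.15, 0],
  ],
)

```text
time_s: 21.2
ee_pos: [486.1, -205.4, 91.7]
tool_rot: [-2.338, -2.096, 0.002]
contact_force: [-0.6, -1.2, -0.1]
gripper_width: 15.4
grip_force: 30.0
```

```bash
python3 -c "
from h import *
fold(5);lid()"
```

```text
knob -74.0 -188.7 93.7 r 70.3 phi 0.424 Frad 0.3 Ftan 0.3 w 15.4 t 21.2
[0, 0, -0.15, 0.12, 0],[0, 0, -0.05, 0.16, 0],[0, 0, -0.04, 0.16, 0],[0, 0, -0.03, 0.16, 0],[0, 0, -0.02, 0.17, 0],
side bar 129 lid 0.271
top bar 121 lid 0.244
```

Emit:
step_arm(
  moves=[
    [0, 0, -0.06, 0.15, 0],
    [0, 0, -0.05, 0.15, 0],
    [0, 0, -0.04, 0.15, 0],
    [0, 0, 0, 0, 0],
  ],
)

```text
time_s: 21.7
ee_pos: [481.1, -204.7, 77.3]
tool_rot: [-2.337, -2.095, 0.003]
contact_force: [-1.4, -2.4, -5.0]
gripper_width: 15.0
grip_force: 30.0
```

```bash
python3 -c "
from h import *
fold(5);lid()"
```

```text
knob -79.1 -188.6 79.3 r 70.6 phi 0.207 Frad 0.1 Ftan 5.2 w 15.0 t 21.7
[0, 0, -0.11, 0.15, 0],[0, 0, -0.02, 0.17, 0],[0, 0, -0.01, 0.17, 0],[0, 0, 0.01, 0.17, 0],[0, 0, 0.02, 0.17, 0],
side bar 129 lid 0.082
top bar 112 lid 0.075
```

Emit:
step_arm(
  moves=[
    [0, 0, -0.01, 0.06, 0],
    [0, 0, 0, 0, 0],
  ],
)

```text
time_s: 22.0
ee_pos: [481.2, -204.9, 76.3]
tool_rot: [-2.337, -2.096, 0.003]
contact_force: [-4.5, -2.6, -3.9]
gripper_width: 15.3
grip_force: 30.0
```

Emit:
step_arm(
  moves=[
    [0, 0, -0.01, 0.05, 0],
    [0, 0, 0, 0, 0],
  ],
)

```text
time_s: 22.2
ee_pos: [480.8, -204.9, 74.9]
tool_rot: [-2.337, -2.096, 0.003]
contact_force: [-4.5, -2.9, -3.3]
gripper_width: 15.1
grip_force: 30.0
```

```bash
python3 -c "
from h import *
import h
kn();lid()
h.snapshot=lambda n:(np.load(n+'0.npz')['p'],np.load(n+'0.npz')['d'])
print('ref shut');lid()"
```

```text
knob -79.3 -188.8 76.9 r 70.4 phi 0.173 Frad 3.5 Ftan 4.0 w 15.1 t 22.2
side bar 125 lid 0.052
top bar 108 lid 0.042
ref shut
side bar 129 lid 0.05
top bar 115 lid 0.042
```

Lid angle now matches the shut reference (0.052 vs 0.050). One last nudge, then release and rise.

Emit:
step_arm(
  moves=[
    [0, 0, 0, 0.04, 0],
    [0, 0, 0, 0, 0],
  ],
)

```text
time_s: 22.5
ee_pos: [480.9, -205.0, 74.0]
tool_rot: [-2.337, -2.096, 0.003]
contact_force: [-6.2, -3.1, -0.9]
gripper_width: 15.1
grip_force: 30.0
```

Emit:
step_arm(
  moves=[
    [36, 0, 0, 0, 0],
    [36, 0, 0, 0, 0],
    [36, 0, 0, 0, 0],
    [36, 0, 0, -0.5, 0],
    [36, 0, 0, -1, 0],
  ],
)

```text
time_s: 23.0
ee_pos: [480.8, -203.7, 117.7]
tool_rot: [-2.336, -2.094, 0.001]
contact_force: [1.0, -0.3, -0.9]
gripper_width: 36.1
grip_force: 0.0
```

Emit:
step_arm(
  moves=[
    [36, 0, 0, -1, 0],
    [36, 0, 0, -1, 0],
    [36, 0, 0, -1, 0],
    [36, 0, 0, 0, 0],
    [36, 0, 0, 0, 0],
  ],
)

```text
time_s: 23.5
ee_pos: [482.8, -205.1, 210.0]
tool_rot: [2.338, 2.096, 0.002]
contact_force: [-0.2, 0.5, -0.0]
gripper_width: 35.7
grip_force: 0.0
```

```bash
python3 -c "
from h import *
kn();lid();knob()
p,d=snapshot('side');cv2.imwrite('pics/s8.png',p[100:350,130:450])"
```

```text
knob -77.3 -188.8 212.0 r 161.9 phi 1.142 Frad 0.1 Ftan 0.2 w 35.7 t 23.5
side bar 126 lid 0.053
top bar 108 lid 0.041
top [347.5 224.1] 33 local [ -84.3 -158.3] z 76.0
side [364.9 193. ] 50 local [ -82.8 -176.9] z 76.9
```

View pics/s8.png

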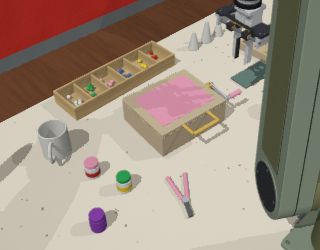

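The picture shows the lid shut flat, the stay folded and the gripper clear; the other things are where they were. The bar angle matches the shut reference to within 0.003 rad.

```bash
python3 -c "
from cell import robot
print(robot.close_job())"
```

```text
the job is handed in; nothing more can be done
None
```

The job is handed in: the gold-capped jar stands on the case floor, and the cameras showed the lid shut and the stay folded, with the arm clear of everything; the hand-in returned no verdict.

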